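# Rebuild the coffee grinder stack

### The job

Put the coffee grinder back together on its drive, the black block with the slim steel shaft: first the brass sleeve, then the wide toothed burr, then the smaller burr with three screws, and last the grey ribbed cap, each slid over the shaft and sitting flat on the part below. Leave the red cup and the small tin where they stand among the parts; the similar black block with the short thick stub is a pump and not the one to build on.

Things in the scene. Friction and masses are not known exactly. Their poses are not given: they have to be found in the camera images.
- sleeve_mid (a point): Brass bearing sleeve, a short tube 32 mm in outer diameter and 20 mm tall, with a 20 mm through hole along its upright axis, lying flat on the bench. The point is its centre, half-way up; z is its axis, up. Goes on first.
- lower_burr_mid (a point): Wide grinding burr, a steel ring 58 mm in outer diameter and 14 mm tall, dark slanting teeth on its top (rising under 1 mm), with a 20 mm through hole along its upright axis, lying flat on the bench. The point is its centre, half-way up; z up. Goes on second.
- upper_burr_mid (a point): Smaller burr, a plain aluminium ring 46 mm in outer diameter and 14 mm tall, three small black screws on its top (rising under 1 mm), with a 20 mm through hole along its upright axis, lying flat on the bench. The point is its centre, half-way up; z up. Goes on third.
- cap_mid (a point): Grey plastic cap, round with fine upright ribs, 37 mm in outer diameter and 24 mm tall, closed top with a short white pointer line; standing on the bench, open side down, with a 20 mm blind hole 14 mm deep in its underside. The point is its centre, half-way up; z up. Goes on last.
- drive_seat (a point): The grinder drive, fixed: a black block 110 x 110 x 30 mm with a grey round flange (72 mm across, top 36 mm above the bench) and an upright steel shaft 12 mm in diameter, 58 mm tall above the flange, its last 9 mm tapered to a 4 mm tip. The point is at the foot of the shaft, in the plane of the flange's top; z up along the shaft. When rightly stacked the centres of sleeve, wide burr, smaller burr and cap are 10, 27, 41 and 60 mm above this point.
- pump_top (a point): A pump block, fixed, not a target: the same black block (110 x 110 x 30 mm) with a brass pipe stub at one side, a dark steel collar and a thick aluminium stub 30 mm in diameter. The point is the centre of the stub's top, 60 mm above the bench.
- cup_mid (a point): Red cup standing upright, 60 mm across, 55 mm tall, to be left where it is. The point is its centre, half-way up.
- tin_mid (a point): Small closed steel tin, 48 mm across, 42 mm tall, to be left where it is. The point is its centre, half-way up.
Mind the look-alikes: they are no part of the job. What is shaped like the part that bears cap_mid but turquoise is not meant. Of the things shaped like the part that bears sleeve_mid, the brass one is meant.

How it is judged:
On the way, in this order (a step that is already met when the one before it is completed fails the run):
1. the bearing sleeve is seated on the shaft (z of sleeve_mid in the frame of drive_seat between 0.006 and 0.014 m and horizontal distance between sleeve_mid and drive_seat below 0.008 m and angle between sleeve_mid's own z axis and vertical below 0.12 rad), for 0.2 s.
2. the wide toothed burr is seated on the shaft (z of lower_burr_mid in the frame of drive_seat between 0.023 and 0.031 m and horizontal distance between lower_burr_mid and drive_seat below 0.008 m and angle between lower_burr_mid's own z axis and vertical below 0.12 rad), for 0.2 s.
3. the smaller burr is seated on the shaft (z of upper_burr_mid in the frame of drive_seat between 0.037 and 0.045 m and horizontal distance between upper_burr_mid and drive_seat below 0.008 m and angle between upper_burr_mid's own z axis and vertical below 0.12 rad), for 0.2 s.
4. the cap is seated on the shaft (z of cap_mid in the frame of drive_seat between 0.056 and 0.064 m and horizontal distance between cap_mid and drive_seat below 0.008 m and angle between cap_mid's own z axis and vertical below 0.12 rad), for 0.2 s.
At the end, for the whole second after the job is handed in: All four parts are on the drive's shaft in the order sleeve, wide burr, smaller burr, cap from the bottom, each at its height within 4 mm, within 8 mm of the shaft's axis and within 0.12 rad of level, at rest and released (all of step 1 and all of step 2 and all of step 3 and all of step 4 and linear speed of each of sleeve, lower_burr, upper_burr, cap below 0.02 m/s); the robot touches nothing.
It fails at once if the red cup is moved more than 25 mm or tipped (distance of cup_mid from where it was at the start of the episode above 0.025 m or angle between cup_mid's own z axis and vertical above 0.4 rad).
It fails at once if the small tin is moved more than 25 mm or tipped (distance of tin_mid from where it was at the start of the episode above 0.025 m or angle between tin_mid's own z axis and vertical above 0.4 rad).
It also fails if it takes over 118 s, if anything falls off the work surface, if the arm or the gripper's body presses on something with over 40 N, if the wrist force passes 120 N, or if a joint passes its speed limit or range.

### The arm

A 6-joint arm with a two-finger parallel gripper is mounted at the origin on the work surface. World frame = base frame: x ahead of the robot, y to its left, z up, the work surface at z = 0. Lengths are in m, angles in rad, forces in N, time in s.
With the tool pointing down it reaches from about 0.35 to 0.775 m from the base axis. Payload 7.3 kg.
Tool frame: the origin (TCP) lies between the finger pads; the fingertips stand robot.tcp_to_tips ahead of it and the grasp point (between the pads) lies 2 mm behind it (robot.tcp_to_tips is the distance from the TCP to the fingertips, in m); y points along the fingers, x is the direction in which the jaws open and shut, and the axes are right-handed (so a half turn about y gives the same grasp; the last joint's range is limited). The gripper opens to 92 mm and grips with 3 to 60 N. Pads are 19 mm wide; open, the fingers measure 130 mm over their backs; the gripper's body (75 mm by 190 mm) begins 47 mm behind the grasp point.
Start: joints at [-1.446, 0.342, 1.524, -0, 1.275, -0.146], TCP at [0.14, -0.506, 0.244] pointing down, gripper open.
Joint ranges: [-2.53, 2.53], [-0.77, 2.02], [0.04, 2.7], [-1, 4.14], [0.28, 2.66], [-3.11, 3.11]. Speed limits (rad/s): [2.57, 2.57, 3.14, 3.14, 3.14, 3.14].

### API

Orientations are given as [roll, pitch, yaw] about the fixed x, y, z axes, in that order (R = Rz(yaw) Ry(pitch) Rx(roll)).
In Python, from cell import status, read_camera, get_calibration, robot gives the robot as it stands.
- The arm moves only by the shell command python3 -m creep 'ROWS' [FORCE]. ROWS is JSON, a list of rows, each an object of numbers: "dx", "dy", "dz": the shift along the tool's x, y, z in m; "rx", "ry", "rz": the turn, a rotation vector about the tool's x, y, z in rad; "gripper": the opening, from 0 (shut) to 1 (fully open). A call has 1 to 20 rows; each row is the pose to reach, as a shift and turn from the pose commanded when the call began, along the tool's axes at that moment; what a row does not reach only later rows make up. A row lasts 1/8 s, in which the tool goes at most 62.5 mm and 10.7 degrees, less where a joint would pass 70% of its speed; a pose out of reach is approached as far as the arm can. A call with a gripper value outside its range is refused whole. The fingers move at their own pace and stop on an object; FORCE is the grip in N (left out, the last holds). Time passes only in rows, so rows that repeat a pose let the fingers close. It gives the time, the measured TCP pose, the force and the opening at its end, in the units of the state.
- status.observe(): the state, without advancing time (a new reading comes with each control period).
- read_camera(name): name is "scene" or "top"; returns (picture, depth): 420x560x3 uint8, red, green, blue; 420x560 float32, m along the optical axis (not along the pixel's ray), 0 where there is no reading.
- get_calibration(name): a dict with "fx", "fy", "cx", "cy" (pixels), "D" ([k1, k2, p1, p2, k3] as OpenCV has them; the pictures are not rectified), "xyz" and "rotation" of the camera in the world. Camera axes: x right, y down, z forward; pixel columns grow to the right and rows downward; lengths in m; the calibration is good to about 2 mm. A picture is of the moment at which its call begins. get_calibration takes no time and is no camera call.
- robot.hand_in(): hands the job in, once; it reports no verdict.
The state is a dict: "time": time; "qpos": joint angles; "qvel": joint speeds; "joint_efforts": joint torques, N m; "tool_pos": TCP position; "tool_rot": TCP orientation; "contact_force": force on the tool from outside, world axes, zero at the start; "torque": the same for the moment, N m; "opening": finger opening in m.
Only numpy, scipy, OpenCV 4.12 (cv2) and the standard library are available. Lean on these libraries where they do the work, as an engineer would, in place of code of your own. Each camera call takes 0.05 s, during which the arm holds its last target.

## Working session

There is one attempt and no reset: what is moved stays moved. The work goes in short steps, Python scripts to look and compute and a shell command to move; the robot and the scene stay as the last step left them, time stands still between calls to the robot, and variables do not carry over. Pictures are saved under pics/ and viewed, and the job is handed in when it is done.

```bash
ls; mkdir -p pics; cat > h.py <<'E'
import numpy as np, cv2
from cell import status, read_camera, get_calibration, robot
def snap(n,f=None):
    p,d=read_camera(n)
    if f: cv2.imwrite('pics/'+f,cv2.cvtColor(p,cv2.COLOR_RGB2BGR)); np.save('pics/'+f[:-4]+'_d.npy',d)
    return p,d
def ray(n,u,v):
    c=get_calibration(n);K=np.array([[c['fx'],0,c['cx']],[0,c['fy'],c['cy']],[0,0,1.]])
    q=cv2.undistortPoints(np.array([[[u,v]]],float),K,np.array(c['D'],float))[0,0]
    R=np.array(c['rotation'],float)
    if R.shape!=(3,3):
        from scipy.spatial.transform import Rotation as S; R=S.from_euler('xyz',R).as_matrix()
    return np.array(c['xyz'],float),R@np.array([q[0],q[1],1.])
def atz(n,u,v,z):
    o,r=ray(n,u,v); return o+r*(z-o[2])/r[2]
def atd(n,u,v,d):
    o,r=ray(n,u,v); return o+r*d
E
python3 - <<'E'
from h import *
for n in('scene','top'): snap(n,n+'0.png'); print(get_calibration(n))
print(status.observe(), robot.tcp_to_tips)
E
```

```text
pics
{'fx': 475.6738490853352, 'fy': 475.6738490853352, 'cx': 283.6343204134213, 'cy': 212.02385950787365, 'D': array([0.02555186, 0.        , 0.        , 0.        , 0.        ]), 'xyz': array([1.11686315, 0.34935399, 0.70777442]), 'rotation': array([-2.30950982,  0.00953493,  2.12039648])}
{'fx': 380.9926206820161, 'fy': 380.9926206820161, 'cx': 280.29056409380576, 'cy': 206.95780221905827, 'D': array([-0.01811711,  0.        ,  0.        ,  0.        ,  0.        ]), 'xyz': array([0.33619976, 0.02087701, 1.03372312]), 'rotation': array([-2.94989612, -0.02295818, -1.58170302])}
{'time': 0.1, 'qpos': array([-1.44602995e+00,  3.42651668e-01,  1.52487669e+00,  2.70779640e-05,
        1.27542226e+00, -1.45975626e-01]), 'qvel': array([ 0.00050808, -0.00113281, -0.0024328 ,  0.00092495,  0.00116307,
        0.00171029]), 'joint_efforts': array([ 9.41384315e-04, -4.32006526e+01, -2.44694352e+01,  7.19039887e-02,
        5.26313356e-02, -4.78248592e-05]), 'tool_pos': array([ 0.14040984, -0.50553775,  0.2431308 ]), 'tool_rot': array([-1.57057318e+00,  1.33975661e-03, -1.30006207e+00]), 'contact_force': array([0.39530793, 1.16990036, 0.44584514]), 'torque': array([ 0.00137606,  0.02786316, -0.00201508]), 'opening': 0.09200979755449938} 0.017
```

View pics/scene0.png

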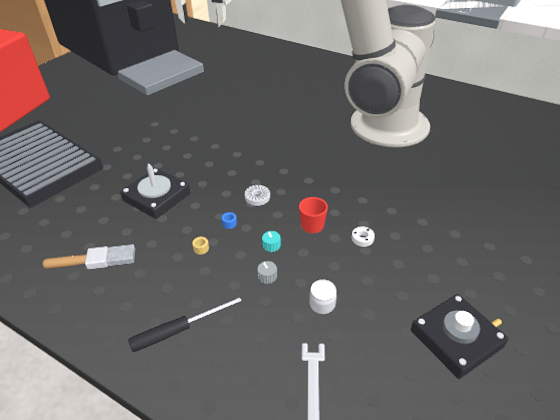

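View pics/top0.png

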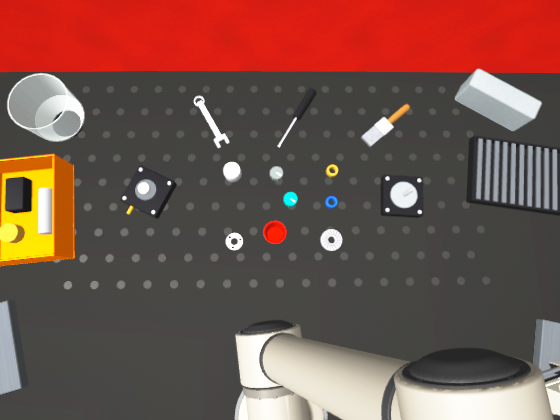

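Candidates (top picture): sleeve: brass (332,170), blue (331,201) → brass. Cap: grey (277,173), turquoise (290,199) → grey. Burrs: wide toothed (331,240), screwed (234,241). Drive (403,195), with pump (147,188) excluded. Close crops next.

```bash
python3 - <<'E'
import cv2
p=cv2.imread('pics/top0.png'); 
cv2.imwrite('pics/t1.png',cv2.resize(p[150:260,215:435],None,fx=3.6,fy=3.6,interpolation=cv2.INTER_CUBIC))
q=cv2.imread('pics/scene0.png')
cv2.imwrite('pics/s1.png',cv2.resize(q[150:310,115:385],None,fx=2.9,fy=2.9,interpolation=cv2.INTER_CUBIC))
E
```

```text
(no output)
```

View pics/t1.png

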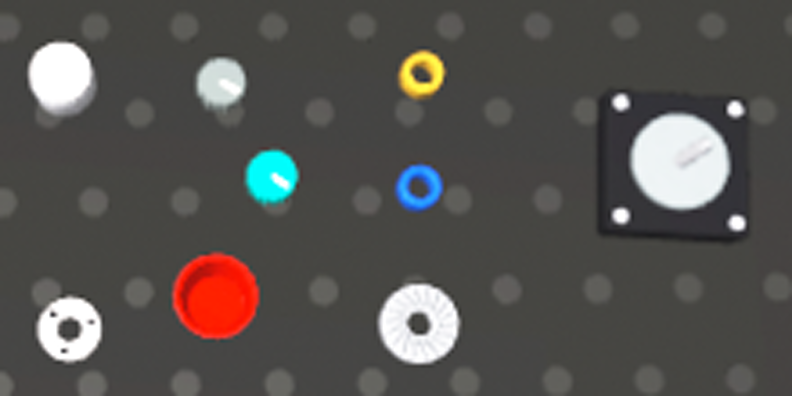

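View pics/s1.png

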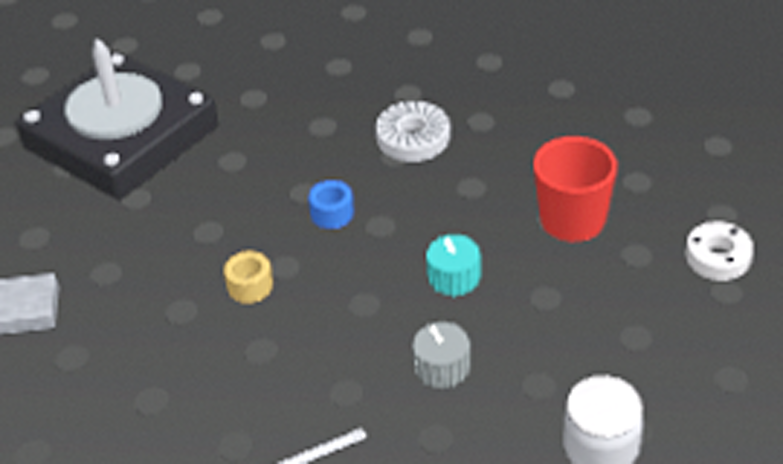

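The crops show brass sleeve at top crop (422,74), toothed burr (419,323), screwed burr (69,329), grey cap (221,82), flange (680,161), shaft leaning right-up by perspective. Measuring the top faces from the depth.

```bash
cat > meas.py <<'E'
from h import *
from scipy.optimize import least_squares
from scipy.spatial.transform import Rotation as S
def cloud(n,d):
    c=get_calibration(n);K=np.array([[c['fx'],0,c['cx']],[0,c['fy'],c['cy']],[0,0,1.]])
    v,u=np.mgrid[0:d.shape[0],0:d.shape[1]]
    q=cv2.undistortPoints(np.stack([u.ravel(),v.ravel()],1).astype(float)[:,None],K,np.array(c['D'],float))[:,0]
    R=S.from_euler('xyz',c['rotation']).as_matrix(); D=d.ravel()
    P=np.array(c['xyz'])+(np.c_[q,np.ones(len(q))]*D[:,None])@R.T
    P[D==0]=np.nan
    return P.reshape(d.shape+(3,))
def top(P,xy,r,ztop,tol=.004):
    m=(np.hypot(P[...,0]-xy[0],P[...,1]-xy[1])<r+.012)&(abs(P[...,2]-ztop)<tol)
    return P[m],m
def circ(pts,r):
    # max-overlap: minimise hull excess using min enclosing circle and bbox mid
    (c,rr)=cv2.minEnclosingCircle(pts[:,:2].astype(np.float32)); 
    return np.array(c),rr,(pts[:,:2].min(0)+pts[:,:2].max(0))/2
E
python3 - <<'E'
from meas import *
T={'sleeve':((332,170),.016,.020),'lower':((331,240),.029,.014),'upper':((234,241),.023,.014),'cap':((277,173),.0185,.024),'flange':((403,195),.036,.036),'cup':((275,232),.03,.055),'tin':((232,171),.024,.042),'turq':((290,199),.0185,.024),'blue':((331,201),.016,.02)}
C={n:cloud(n,np.load(f'pics/{n}0_d.npy')) for n in('top','scene')}
for k,(uv,r,z) in T.items():
    xy=atz('top',*uv,z)[:2]
    print(k,'px',xy.round(4),end=' ')
    for n in C:
        pts,m=top(C[n],xy,r,z)
        if len(pts)>5:
            c,rr,b=circ(pts,r); print(n,len(pts),c.round(4),round(rr,4),b.round(4),'z',np.median(pts[:,2]).round(4),end=' | ')
    print()
P=C['scene']; m=(P[...,2]>.05)&(P[...,2]<.1)&(np.hypot(P[...,0]-.45,P[...,1]+.28)<.1); print(P[m].round(3)[:40], np.median(P[m],0))
E
```

```text
sleeve px [ 0.6362 -0.1491] top 60 [ 0.6386 -0.1495] 0.0158 [ 0.6392 -0.1494] z 0.0199 | scene 97 [ 0.6396 -0.15  ] 0.0163 [ 0.64   -0.1489] z 0.0182 | 
lower px [ 0.4424 -0.1402] top 303 [ 0.4455 -0.1417] 0.0288 [ 0.4454 -0.1417] z 0.0144 | scene 292 [ 0.4454 -0.1396] 0.0304 [ 0.4461 -0.1403] z 0.0126 | 
upper px [0.442  0.1201] top 176 [0.4434 0.1197] 0.0228 [0.4424 0.1203] z 0.0137 | scene 224 [0.4442 0.1192] 0.0237 [0.4447 0.1204] z 0.0124 | 
cap px [0.6271 0.0036] top 131 [0.6303 0.0063] 0.0182 [0.6301 0.0063] z 0.0244 | scene 227 [0.6313 0.0061] 0.0196 [0.6308 0.0061] z 0.0228 | 
flange px [ 0.5605 -0.3372] top 526 [ 0.5603 -0.3372] 0.0477 [ 0.5602 -0.3385] z 0.0358 | scene 507 [ 0.5605 -0.3375] 0.0473 [ 0.5599 -0.3375] z 0.036 | 
cup px [0.4601 0.0107] top 107 [0.4623 0.0109] 0.0299 [0.463  0.0107] z 0.0547 | scene 137 [0.463  0.0106] 0.0308 [0.4629 0.012 ] z 0.0531 | 
tin px [0.628  0.1251] top 201 [0.633  0.1264] 0.0226 [0.6325 0.1267] z 0.0422 | scene 398 [0.6338 0.1262] 0.0232 [0.6337 0.1269] z 0.0406 | 
turq px [ 0.5538 -0.031 ] top 137 [ 0.5571 -0.0319] 0.0187 [ 0.5566 -0.0325] z 0.0244 | scene 190 [ 0.5581 -0.0307] 0.0193 [ 0.5576 -0.031 ] z 0.0225 | 
blue px [ 0.5484 -0.1431] top 61 [ 0.5486 -0.1446] 0.0157 [ 0.5482 -0.1446] z 0.0195 | scene 79 [ 0.55   -0.1428] 0.0166 [ 0.5499 -0.1441] z 0.0179 | 
[] [nan nan nan]
  return _methods._mean(a, axis=axis, dtype=dtype,
  ret = um.true_divide(
```

```bash
python3 - <<'E'
from meas import *
C={n:cloud(n,np.load(f'pics/{n}0_d.npy')) for n in('top','scene')}
for n,P in C.items():
    m=(P[...,2]>.0335)&(P[...,2]<.040)&(np.hypot(P[...,0]-.56,P[...,1]+.338)<.043)
    pts=P[m];c,rr,b=circ(pts,.036);print(n,m.sum(),c,rr,b,pts.mean(0))
    m=(P[...,2]>.045)&(P[...,2]<.12)&(np.hypot(P[...,0]-.56,P[...,1]+.338)<.04)
    o=P[m]; o=o[np.argsort(o[:,2])]; print(o.round(4)[::max(1,len(o)//12)])
E
python3 - <<'E'
import cv2
p=cv2.imread('pics/scene0.png'); cv2.imwrite('pics/s2.png',cv2.resize(p[155:220,115:200],None,fx=8,fy=8,interpolation=cv2.INTER_CUBIC))
p=cv2.imread('pics/top0.png'); cv2.imwrite('pics/t2.png',cv2.resize(p[170:222,375:430],None,fx=10,fy=10,interpolation=cv2.INTER_CUBIC))
E
```

```text
top 431 [ 0.55991006 -0.3361862 ] 0.038882799446582794 [ 0.55937591 -0.33630313] [ 0.56146771 -0.33716306  0.03645638]
[[ 0.5583 -0.3419  0.0456]
 [ 0.5597 -0.3372  0.0516]
 [ 0.5583 -0.3403  0.0577]
 [ 0.5602 -0.3365  0.0613]
 [ 0.5675 -0.3359  0.0646]
 [ 0.5638 -0.3341  0.0689]
 [ 0.5655 -0.3355  0.073 ]
 [ 0.5589 -0.3437  0.0781]
 [ 0.5608 -0.3347  0.0817]
 [ 0.5601 -0.3363  0.0844]
 [ 0.5673 -0.3383  0.0876]
 [ 0.5592 -0.34    0.0884]
 [ 0.5608 -0.3387  0.0924]]
scene 470 [ 0.56350362 -0.33806968] 0.037998344749212265 [ 0.56340192 -0.3389114 ] [ 0.56556165 -0.33657298  0.03614969]
[[ 0.5659 -0.3334  0.0451]
 [ 0.5669 -0.3346  0.0481]
 [ 0.5574 -0.3364  0.0523]
 [ 0.561  -0.3354  0.0551]
 [ 0.5682 -0.333   0.0609]
 [ 0.5699 -0.3366  0.0634]
 [ 0.5655 -0.3339  0.0671]
 [ 0.5673 -0.3398  0.0715]
 [ 0.5651 -0.3352  0.0746]
 [ 0.5663 -0.3361  0.0777]
 [ 0.5664 -0.3434  0.0831]
 [ 0.5643 -0.3387  0.0863]
 [ 0.5679 -0.3406  0.0879]
 [ 0.5638 -0.3368  0.0948]]
```

View pics/s2.png

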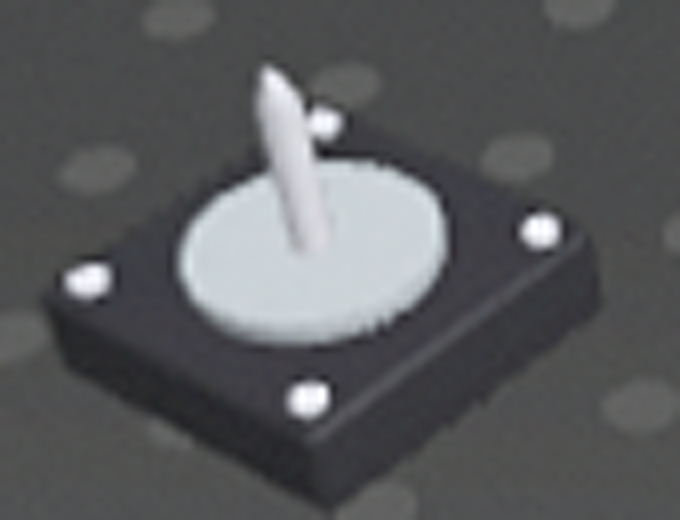

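View pics/t2.png

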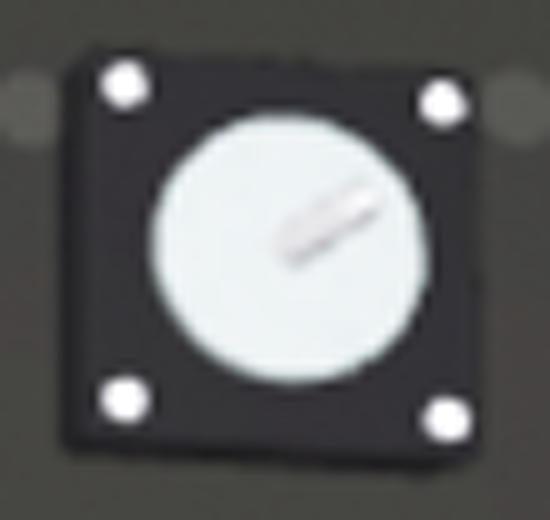

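The flange centre is at top (403.4,194.3), scene (153.8,185.4); the shaft tip at top (411.6,188.6), scene (148.1,163.1).

```bash
python3 - <<'E'
from h import *
for a in [('top',403.4,194.3,.036),('scene',153.8,185.4,.036),('top',411.6,188.6,.0935),('scene',148.1,163.1,.0935)]: print(a,atz(*a).round(4))
E
python3 -m creep '[{"dx":-0.004,"dz":0.012,"dy":0.002,"gripper":0.6},{"dx":-0.014,"dz":0.038,"dy":0.005,"ry":0.02,"gripper":0.6},{"dx":-0.028,"dz":0.076,"dy":0.01,"ry":0.04,"gripper":0.6},{"dx":-0.042,"dz":0.115,"dy":0.015,"ry":0.07,"gripper":0.6},{"dx":-0.056,"dz":0.153,"dy":0.02,"ry":0.1,"gripper":0.6},{"dx":-0.07,"dz":0.192,"dy":0.03,"ry":0.13,"gripper":0.6},{"dx":-0.084,"dz":0.23,"dy":0.035,"ry":0.16,"gripper":0.6},{"dx":-0.098,"dz":0.269,"dy":0.04,"ry":0.19,"gripper":0.6},{"dx":-0.112,"dz":0.307,"dy":0.045,"ry":0.21,"gripper":0.6},{"dx":-0.126,"dz":0.346,"dy":0.05,"ry":0.23,"gripper":0.6},{"dx":-0.14,"dz":0.384,"dy":0.06,"ry":0.25,"gripper":0.6},{"dx":-0.154,"dz":0.422,"dy":0.065,"ry":0.27,"gripper":0.6},{"dx":-0.168,"dz":0.461,"dy":0.07,"ry":0.27,"gripper":0.6},{"dx":-0.182,"dz":0.5,"dy":0.08,"ry":0.27,"gripper":0.6},{"dx":-0.196,"dz":0.538,"dy":0.09,"ry":0.27,"gripper":0.6},{"dx":-0.206,"dz":0.566,"dy":0.094,"ry":0.27,"gripper":0.6},{"dx":-0.2095,"dz":0.576,"dy":0.094,"ry":0.27,"gripper":0.6},{"dx":-0.2095,"dz":0.576,"dy":0.094,"ry":0.27,"gripper":0.6}]' 20
```

```text
('top', 403.4, 194.3, 0.036) [ 0.5624 -0.3384  0.036 ]
('scene', 153.8, 185.4, 0.036) [ 0.565  -0.3372  0.036 ]
('top', 411.6, 188.6, 0.0935) [ 0.5643 -0.3401  0.0935]
('scene', 148.1, 163.1, 0.0935) [ 0.5613 -0.3422  0.0935]invalid input at $[0]: expected keys dx, dy, dz, rx, ry, rz, gripper
```

Drive axis ≈ (0.563, -0.339), with four readings agreeing to ~2–3 mm. Every row needs all seven keys, so I retype.

```bash
python3 -m creep '[{"dx":-0.004,"dy":0.002,"dz":0.012,"rx":0,"ry":0,"rz":0,"gripper":0.6},{"dx":-0.014,"dy":0.005,"dz":0.038,"rx":0,"ry":0.02,"rz":0,"gripper":0.6},{"dx":-0.028,"dy":0.01,"dz":0.076,"rx":0,"ry":0.04,"rz":0,"gripper":0.6},{"dx":-0.042,"dy":0.015,"dz":0.115,"rx":0,"ry":0.07,"rz":0,"gripper":0.6},{"dx":-0.056,"dy":0.02,"dz":0.153,"rx":0,"ry":0.1,"rz":0,"gripper":0.6},{"dx":-0.07,"dy":0.03,"dz":0.192,"rx":0,"ry":0.13,"rz":0,"gripper":0.6},{"dx":-0.084,"dy":0.035,"dz":0.23,"rx":0,"ry":0.16,"rz":0,"gripper":0.6},{"dx":-0.098,"dy":0.04,"dz":0.269,"rx":0,"ry":0.19,"rz":0,"gripper":0.6},{"dx":-0.112,"dy":0.045,"dz":0.307,"rx":0,"ry":0.21,"rz":0,"gripper":0.6},{"dx":-0.126,"dy":0.05,"dz":0.346,"rx":0,"ry":0.23,"rz":0,"gripper":0.6},{"dx":-0.14,"dy":0.06,"dz":0.384,"rx":0,"ry":0.25,"rz":0,"gripper":0.6},{"dx":-0.154,"dy":0.065,"dz":0.422,"rx":0,"ry":0.27,"rz":0,"gripper":0.6},{"dx":-0.168,"dy":0.07,"dz":0.461,"rx":0,"ry":0.27,"rz":0,"gripper":0.6},{"dx":-0.182,"dy":0.08,"dz":0.5,"rx":0,"ry":0.27,"rz":0,"gripper":0.6},{"dx":-0.196,"dy":0.09,"dz":0.538,"rx":0,"ry":0.27,"rz":0,"gripper":0.6},{"dx":-0.206,"dy":0.094,"dz":0.566,"rx":0,"ry":0.27,"rz":0,"gripper":0.6},{"dx":-0.2095,"dy":0.094,"dz":0.576,"rx":0,"ry":0.27,"rz":0,"gripper":0.6},{"dx":-0.2095,"dy":0.094,"dz":0.576,"rx":0,"ry":0.27,"rz":0,"gripper":0.6}]' 20
```

```text
time: 2.35
tool_pos: [0.6393, -0.1494, 0.1496]
tool_rot: [-1.571, -0.0, -1.569]
contact_force: [0.3, 0.3, 0.2]
opening: 0.0549
```

```bash
python3 -m creep '[{"dx":0,"dy":0.02,"dz":0,"rx":0,"ry":0,"rz":0,"gripper":0.6},{"dx":0,"dy":0.055,"dz":0,"rx":0,"ry":0,"rz":0,"gripper":0.6},{"dx":0,"dy":0.09,"dz":0,"rx":0,"ry":0,"rz":0,"gripper":0.6},{"dx":0,"dy":0.115,"dz":0,"rx":0,"ry":0,"rz":0,"gripper":0.6},{"dx":0,"dy":0.127,"dz":0,"rx":0,"ry":0,"rz":0,"gripper":0.6},{"dx":0,"dy":0.13,"dz":0,"rx":0,"ry":0,"rz":0,"gripper":0.6},{"dx":0,"dy":0.13,"dz":0,"rx":0,"ry":0,"rz":0,"gripper":0.6},{"dx":0,"dy":0.13,"dz":0,"rx":0,"ry":0,"rz":0,"gripper":0.2},{"dx":0,"dy":0.13,"dz":0,"rx":0,"ry":0,"rz":0,"gripper":0.2},{"dx":0,"dy":0.13,"dz":0,"rx":0,"ry":0,"rz":0,"gripper":0.2},{"dx":0,"dy":0.13,"dz":0,"rx":0,"ry":0,"rz":0,"gripper":0.2},{"dx":0,"dy":0.13,"dz":0,"rx":0,"ry":0,"rz":0,"gripper":0.2}]' 20
```

```text
time: 3.85
tool_pos: [0.6397, -0.1499, 0.0202]
tool_rot: [-1.57, -0.0, -1.57]
contact_force: [-1.4, 0.6, 3.3]
opening: 0.0312
```

```bash
python3 -m creep '[{"dx":0,"dy":-0.015,"dz":0,"rx":0,"ry":0,"rz":0,"gripper":0.2},{"dx":0,"dy":-0.05,"dz":0,"rx":0,"ry":0,"rz":0,"gripper":0.2},{"dx":0,"dy":-0.09,"dz":0,"rx":0,"ry":0,"rz":0,"gripper":0.2},{"dx":0.005,"dy":-0.115,"dz":-0.002,"rx":0,"ry":0,"rz":0,"gripper":0.2},{"dx":0.03,"dy":-0.12,"dz":-0.012,"rx":0,"ry":0,"rz":0,"gripper":0.2},{"dx":0.065,"dy":-0.12,"dz":-0.026,"rx":0,"ry":0,"rz":0,"gripper":0.2},{"dx":0.1,"dy":-0.12,"dz":-0.04,"rx":0,"ry":0,"rz":0,"gripper":0.2},{"dx":0.135,"dy":-0.12,"dz":-0.055,"rx":0,"ry":0,"rz":0,"gripper":0.2},{"dx":0.165,"dy":-0.12,"dz":-0.067,"rx":0,"ry":0,"rz":0,"gripper":0.2},{"dx":0.184,"dy":-0.12,"dz":-0.075,"rx":0,"ry":0,"rz":0,"gripper":0.2},{"dx":0.189,"dy":-0.12,"dz":-0.0765,"rx":0,"ry":0,"rz":0,"gripper":0.2},{"dx":0.189,"dy":-0.12,"dz":-0.0765,"rx":0,"ry":0,"rz":0,"gripper":0.2},{"dx":0.189,"dy":-0.12,"dz":-0.0765,"rx":0,"ry":0,"rz":0,"gripper":0.2}]'
python3 - <<'E'
from h import *
snap('scene','scene1.png');snap('top','top1.png')
for n,(a,b,c,d) in {'scene':(90,230,100,240),'top':(140,250,330,500)}.items():
    p=cv2.imread(f'pics/{n}1.png')[a:b,c:d]; cv2.imwrite(f'pics/{n}1c.png',cv2.resize(p,None,fx=4,fy=4,interpolation=cv2.INTER_CUBIC))
E
```

```text
time: 5.48
tool_pos: [0.5636, -0.3379, 0.1398]
tool_rot: [-1.571, 0.0, -1.569]
contact_force: [0.1, 0.8, -0.2]
opening: 0.0317
```

View pics/scene1c.png

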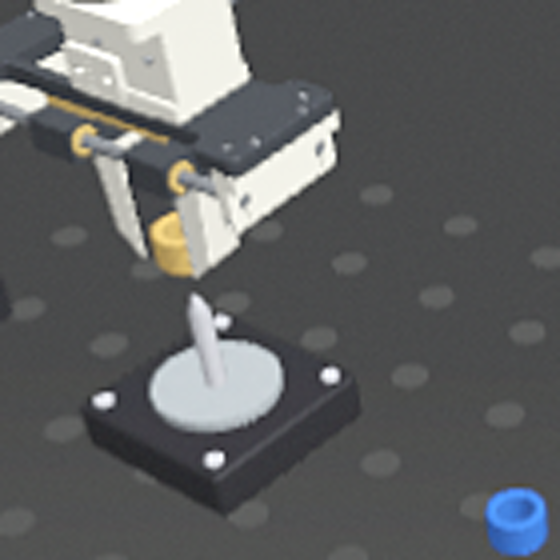

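View pics/top1c.png

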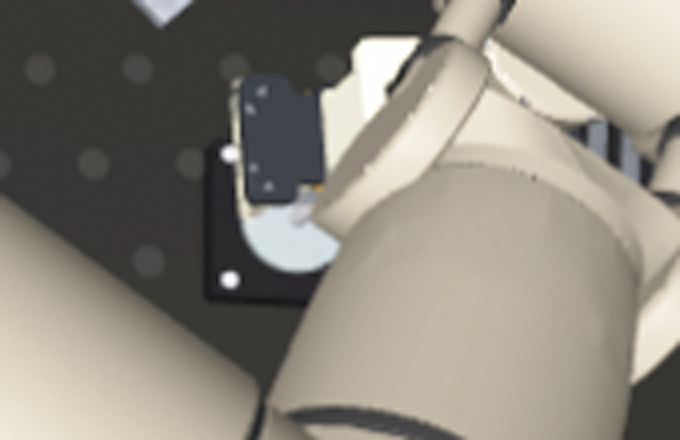

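The scene crop shows the brass sleeve in the jaws at (178,245), just above the shaft tip at (195,297). I'll check it against the projection of the expected sleeve and shaft.

```bash
cat >> h.py <<'E'
def proj(n,P):
    from scipy.spatial.transform import Rotation as S
    c=get_calibration(n);K=np.array([[c['fx'],0,c['cx']],[0,c['fy'],c['cy']],[0,0,1.]])
    R=S.from_euler('xyz',c['rotation']).as_matrix(); X=(np.atleast_2d(P)-c['xyz'])@R
    return cv2.projectPoints(X.reshape(-1,1,3),np.zeros(3),np.zeros(3),K,np.array(c['D'],float))[0][:,0]
def ring(x,y,z,r): 
    t=np.linspace(0,2*np.pi,60); return np.c_[x+r*np.cos(t),y+r*np.sin(t),np.full(60,z)]
E
python3 - <<'E'
from h import *
p=cv2.imread('pics/scene1.png')[90:230,100:240];p=cv2.resize(p,None,fx=5,fy=5,interpolation=cv2.INTER_CUBIC)
def dr(P,col): cv2.polylines(p,[np.round((proj('scene',P)-[100,90]+.5)*5).astype(int)],False,col,1)
dr(ring(.5636,-.3379,.120,.016),(0,0,255));dr(ring(.5636,-.3379,.140,.016),(0,0,255))
dr(ring(.563,-.339,.036,.036),(0,255,0)); dr([[.563,-.339,.036],[.563,-.339,.094]],(255,0,0))
cv2.imwrite('pics/ov1.png',p)
E
```

```text
(no output)
```

View pics/ov1.png

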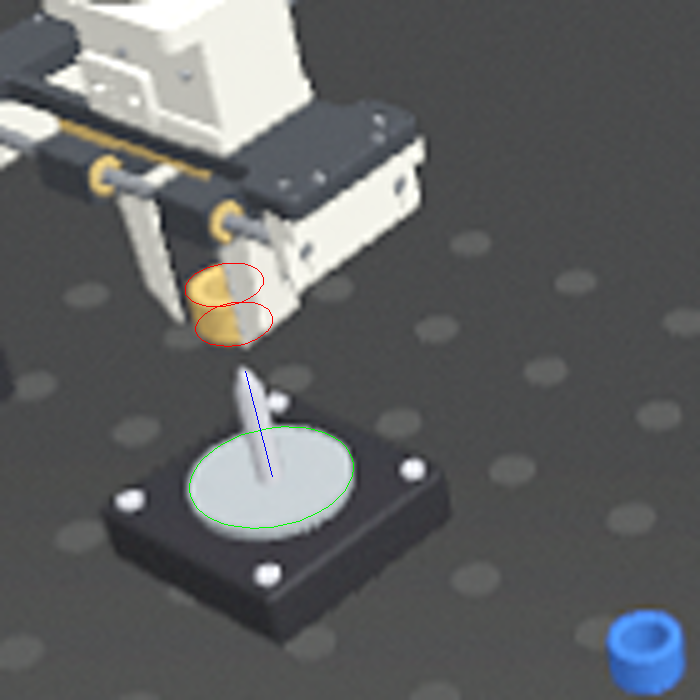

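Projection and picture agree to about a pixel. Descending onto the shaft, then checking force.

```bash
python3 -m creep '[{"dx":0.001,"dy":0.01,"dz":0,"rx":0,"ry":0,"rz":0,"gripper":0.2},{"dx":0.001,"dy":0.02,"dz":0,"rx":0,"ry":0,"rz":0,"gripper":0.2},{"dx":0.001,"dy":0.03,"dz":0,"rx":0,"ry":0,"rz":0,"gripper":0.2},{"dx":0.001,"dy":0.04,"dz":0,"rx":0,"ry":0,"rz":0,"gripper":0.2},{"dx":0.001,"dy":0.05,"dz":0,"rx":0,"ry":0,"rz":0,"gripper":0.2},{"dx":0.001,"dy":0.05,"dz":0,"rx":0,"ry":0,"rz":0,"gripper":0.2}]'
```

```text
time: 6.32
tool_pos: [0.5626, -0.3397, 0.0885]
tool_rot: [-1.572, 0.001, -1.57]
contact_force: [-0.1, -0.1, -0.3]
opening: 0.0311
```

```bash
python3 -m creep '[{"dx":0,"dy":0.01,"dz":0,"rx":0,"ry":0,"rz":0,"gripper":0.2},{"dx":0,"dy":0.02,"dz":0,"rx":0,"ry":0,"rz":0,"gripper":0.2},{"dx":0,"dy":0.029,"dz":0,"rx":0,"ry":0,"rz":0,"gripper":0.2},{"dx":0,"dy":0.0325,"dz":0,"rx":0,"ry":0,"rz":0,"gripper":0.2},{"dx":0,"dy":0.0325,"dz":0,"rx":0,"ry":0,"rz":0,"gripper":0.2}]'
```

```text
time: 6.95
tool_pos: [0.5631, -0.34, 0.057]
tool_rot: [-1.571, -0.0, -1.57]
contact_force: [0.5, -0.6, -0.6]
opening: 0.0313
```

```bash
python3 -m creep '[{"dx":0,"dy":0.0005,"dz":0,"rx":0,"ry":0,"rz":0,"gripper":0.55},{"dx":0,"dy":0.0005,"dz":0,"rx":0,"ry":0,"rz":0,"gripper":0.55},{"dx":0,"dy":0.0005,"dz":0,"rx":0,"ry":0,"rz":0,"gripper":0.55},{"dx":0,"dy":0.0005,"dz":0,"rx":0,"ry":0,"rz":0,"gripper":0.55},{"dx":0,"dy":-0.02,"dz":0,"rx":0,"ry":0,"rz":0,"gripper":0.55},{"dx":0,"dy":-0.055,"dz":0,"rx":0,"ry":0,"rz":0,"gripper":0.55},{"dx":0,"dy":-0.085,"dz":0,"rx":0,"ry":0,"rz":0,"gripper":0.85},{"dx":-0.025,"dy":-0.09,"dz":-0.015,"rx":0,"ry":0,"rz":0,"gripper":0.85},{"dx":-0.06,"dy":-0.09,"dz":-0.035,"rx":0,"ry":0,"rz":0,"gripper":0.85},{"dx":-0.095,"dy":-0.09,"dz":-0.055,"rx":0,"ry":0,"rz":0,"gripper":0.85},{"dx":-0.13,"dy":-0.09,"dz":-0.077,"rx":0,"ry":0,"rz":0,"gripper":0.85},{"dx":-0.165,"dy":-0.09,"dz":-0.097,"rx":0,"ry":0,"rz":0,"gripper":0.85},{"dx":-0.19,"dy":-0.09,"dz":-0.112,"rx":0,"ry":0,"rz":0,"gripper":0.85},{"dx":-0.199,"dy":-0.09,"dz":-0.1175,"rx":0,"ry":0,"rz":0,"gripper":0.85},{"dx":-0.199,"dy":-0.09,"dz":-0.1175,"rx":0,"ry":0,"rz":0,"gripper":0.85},{"dx":-0.199,"dy":-0.09,"dz":-0.1175,"rx":0,"ry":0,"rz":0,"gripper":0.85}]'
python3 - <<'E'
from h import *
snap('scene','scene2.png')
p=cv2.imread('pics/scene2.png')[140:230,100:240];p=cv2.resize(p,None,fx=5,fy=5,interpolation=cv2.INTER_CUBIC)
cv2.imwrite('pics/ov2.png',p)
E
```

```text
time: 8.95
tool_pos: [0.4462, -0.1421, 0.1473]
tool_rot: [-1.57, -0.001, -1.571]
contact_force: [0.5, 0.5, 0.3]
opening: 0.078
```

View pics/ov2.png

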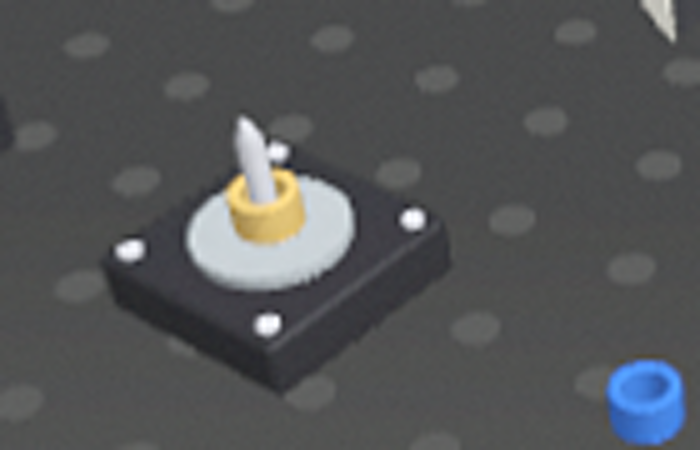

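The crop shows the sleeve flat on the flange around the shaft at (266,205). Now the wide burr.

```bash
python3 -m creep '[{"dx":0,"dy":0.02,"dz":0,"rx":0,"ry":0,"rz":0,"gripper":0.85},{"dx":0,"dy":0.055,"dz":0,"rx":0,"ry":0,"rz":0,"gripper":0.85},{"dx":0,"dy":0.09,"dz":0,"rx":0,"ry":0,"rz":0,"gripper":0.85},{"dx":0,"dy":0.115,"dz":0,"rx":0,"ry":0,"rz":0,"gripper":0.85},{"dx":0,"dy":0.126,"dz":0,"rx":0,"ry":0,"rz":0,"gripper":0.85},{"dx":0,"dy":0.128,"dz":0,"rx":0,"ry":0,"rz":0,"gripper":0.85},{"dx":0,"dy":0.128,"dz":0,"rx":0,"ry":0,"rz":0,"gripper":0.85},{"dx":0,"dy":0.128,"dz":0,"rx":0,"ry":0,"rz":0,"gripper":0.5},{"dx":0,"dy":0.128,"dz":0,"rx":0,"ry":0,"rz":0,"gripper":0.5},{"dx":0,"dy":0.128,"dz":0,"rx":0,"ry":0,"rz":0,"gripper":0.5},{"dx":0,"dy":0.128,"dz":0,"rx":0,"ry":0,"rz":0,"gripper":0.5},{"dx":0,"dy":0.128,"dz":0,"rx":0,"ry":0,"rz":0,"gripper":0.5}]' 25
```

```text
time: 10.5
tool_pos: [0.4457, -0.1412, 0.0197]
tool_rot: [-1.57, -0.0, -1.57]
contact_force: [-0.8, 0.1, 5.3]
opening: 0.0571
```

```bash
python3 -m creep '[{"dx":0,"dy":-0.015,"dz":0,"rx":0,"ry":0,"rz":0,"gripper":0.5},{"dx":0,"dy":-0.05,"dz":0,"rx":0,"ry":0,"rz":0,"gripper":0.5},{"dx":0,"dy":-0.09,"dz":0,"rx":0,"ry":0,"rz":0,"gripper":0.5},{"dx":0.005,"dy":-0.12,"dz":0.003,"rx":0,"ry":0,"rz":0,"gripper":0.5},{"dx":0.03,"dy":-0.128,"dz":0.018,"rx":0,"ry":0,"rz":0,"gripper":0.5},{"dx":0.065,"dy":-0.128,"dz":0.038,"rx":0,"ry":0,"rz":0,"gripper":0.5},{"dx":0.1,"dy":-0.128,"dz":0.059,"rx":0,"ry":0,"rz":0,"gripper":0.5},{"dx":0.135,"dy":-0.128,"dz":0.08,"rx":0,"ry":0,"rz":0,"gripper":0.5},{"dx":0.168,"dy":-0.128,"dz":0.099,"rx":0,"ry":0,"rz":0,"gripper":0.5},{"dx":0.19,"dy":-0.128,"dz":0.112,"rx":0,"ry":0,"rz":0,"gripper":0.5},{"dx":0.199,"dy":-0.128,"dz":0.117,"rx":0,"ry":0,"rz":0,"gripper":0.5},{"dx":0.199,"dy":-0.128,"dz":0.117,"rx":0,"ry":0,"rz":0,"gripper":0.5},{"dx":0.199,"dy":-0.128,"dz":0.117,"rx":0,"ry":0,"rz":0,"gripper":0.5}]'
python3 - <<'E'
from h import *
snap('scene','scene3.png')
p=cv2.imread('pics/scene3.png')[90:230,100:240];p=cv2.resize(p,None,fx=5,fy=5,interpolation=cv2.INTER_CUBIC)
def dr(P,col): cv2.polylines(p,[np.round((proj('scene',P)-[100,90]+.5)*5).astype(int)],False,col,1)
x,y,z=status.observe()['tool_pos']
dr(ring(x,y,z-.019,.029),(0,0,255));dr(ring(x,y,z-.005,.029),(0,0,255))
cv2.imwrite('pics/ov3.png',p)
E
```

```text
time: 12.12
tool_pos: [0.5622, -0.3389, 0.1471]
tool_rot: [-1.572, 0.001, -1.569]
contact_force: [-0.5, 0.4, -2.4]
opening: 0.0571
```

View pics/ov3.png

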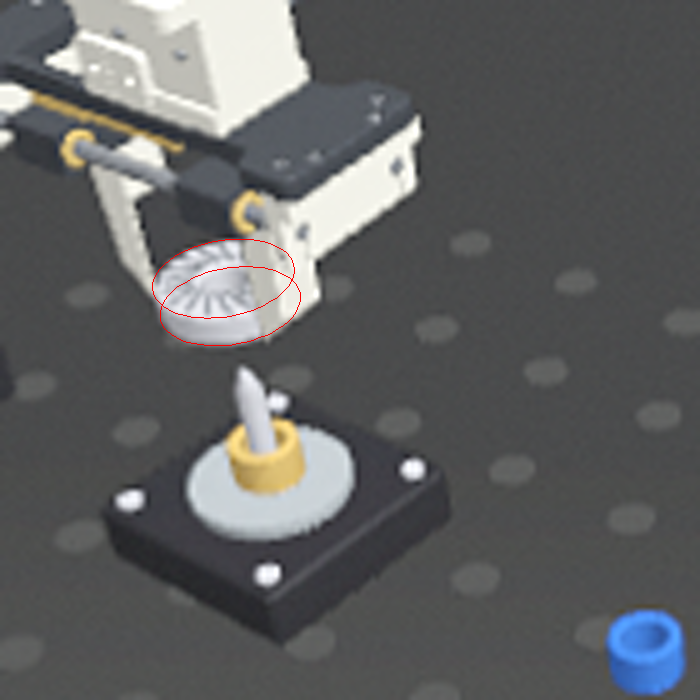

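The burr sits level in the jaws and matches the projection. Lowering.

```bash
python3 -m creep '[{"dx":0,"dy":0.01,"dz":0,"rx":0,"ry":0,"rz":0,"gripper":0.5},{"dx":0,"dy":0.022,"dz":0,"rx":0,"ry":0,"rz":0,"gripper":0.5},{"dx":0,"dy":0.034,"dz":0,"rx":0,"ry":0,"rz":0,"gripper":0.5},{"dx":0,"dy":0.046,"dz":0,"rx":0,"ry":0,"rz":0,"gripper":0.5},{"dx":0,"dy":0.058,"dz":0,"rx":0,"ry":0,"rz":0,"gripper":0.5},{"dx":0,"dy":0.067,"dz":0,"rx":0,"ry":0,"rz":0,"gripper":0.5},{"dx":0,"dy":0.071,"dz":0,"rx":0,"ry":0,"rz":0,"gripper":0.5},{"dx":0,"dy":0.071,"dz":0,"rx":0,"ry":0,"rz":0,"gripper":0.5}]'
```

```text
time: 13.18
tool_pos: [0.5627, -0.3402, 0.0764]
tool_rot: [-1.57, -0.0, -1.57]
contact_force: [0.3, -0.3, -2.0]
opening: 0.057
```

```bash
python3 -m creep '[{"dx":0,"dy":0.0005,"dz":0,"rx":0,"ry":0,"rz":0,"gripper":0.85},{"dx":0,"dy":0.0005,"dz":0,"rx":0,"ry":0,"rz":0,"gripper":0.85},{"dx":0,"dy":0.0005,"dz":0,"rx":0,"ry":0,"rz":0,"gripper":0.85},{"dx":0,"dy":0.0005,"dz":0,"rx":0,"ry":0,"rz":0,"gripper":0.85},{"dx":0,"dy":-0.02,"dz":0,"rx":0,"ry":0,"rz":0,"gripper":0.85},{"dx":0,"dy":-0.055,"dz":0,"rx":0,"ry":0,"rz":0,"gripper":0.85},{"dx":-0.01,"dy":-0.08,"dz":-0.002,"rx":0,"ry":0,"rz":0,"gripper":0.7},{"dx":-0.04,"dy":-0.08,"dz":-0.01,"rx":0,"ry":0,"rz":0,"gripper":0.7},{"dx":-0.085,"dy":-0.08,"dz":-0.022,"rx":0,"ry":0,"rz":0,"gripper":0.7},{"dx":-0.13,"dy":-0.08,"dz":-0.034,"rx":0,"ry":0,"rz":0,"gripper":0.7},{"dx":-0.175,"dy":-0.08,"dz":-0.045,"rx":0,"ry":0,"rz":0,"gripper":0.7},{"dx":-0.22,"dy":-0.08,"dz":-0.057,"rx":0,"ry":0,"rz":0,"gripper":0.7},{"dx":-0.265,"dy":-0.08,"dz":-0.069,"rx":0,"ry":0,"rz":0,"gripper":0.7},{"dx":-0.31,"dy":-0.08,"dz":-0.08,"rx":0,"ry":0,"rz":0,"gripper":0.7},{"dx":-0.355,"dy":-0.08,"dz":-0.092,"rx":0,"ry":0,"rz":0,"gripper":0.7},{"dx":-0.4,"dy":-0.08,"dz":-0.103,"rx":0,"ry":0,"rz":0,"gripper":0.7},{"dx":-0.435,"dy":-0.08,"dz":-0.113,"rx":0,"ry":0,"rz":0,"gripper":0.7},{"dx":-0.455,"dy":-0.08,"dz":-0.118,"rx":0,"ry":0,"rz":0,"gripper":0.7},{"dx":-0.46,"dy":-0.08,"dz":-0.119,"rx":0,"ry":0,"rz":0,"gripper":0.7},{"dx":-0.46,"dy":-0.08,"dz":-0.119,"rx":0,"ry":0,"rz":0,"gripper":0.7}]'
python3 - <<'E'
from h import *
snap('scene','scene4.png')
p=cv2.imread('pics/scene4.png')[140:230,100:240];p=cv2.resize(p,None,fx=5,fy=5,interpolation=cv2.INTER_CUBIC)
cv2.imwrite('pics/ov4.png',p)
E
```

```text
time: 15.68
tool_pos: [0.4434, 0.1197, 0.1563]
tool_rot: [-1.57, -0.0, -1.57]
contact_force: [0.2, -0.3, 0.7]
opening: 0.0641
```

View pics/ov4.png

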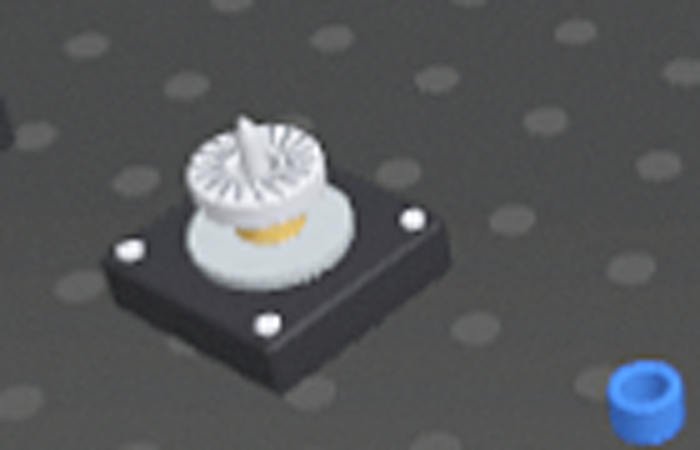

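The wide burr sits level on the sleeve, the shaft coming through its hole at (255,150). Next the small burr.

```bash
python3 -m creep '[{"dx":0,"dy":0.02,"dz":0,"rx":0,"ry":0,"rz":0,"gripper":0.7},{"dx":0,"dy":0.055,"dz":0,"rx":0,"ry":0,"rz":0,"gripper":0.7},{"dx":0,"dy":0.09,"dz":0,"rx":0,"ry":0,"rz":0,"gripper":0.7},{"dx":0,"dy":0.12,"dz":0,"rx":0,"ry":0,"rz":0,"gripper":0.7},{"dx":0,"dy":0.134,"dz":0,"rx":0,"ry":0,"rz":0,"gripper":0.7},{"dx":0,"dy":0.137,"dz":0,"rx":0,"ry":0,"rz":0,"gripper":0.7},{"dx":0,"dy":0.137,"dz":0,"rx":0,"ry":0,"rz":0,"gripper":0.7},{"dx":0,"dy":0.137,"dz":0,"rx":0,"ry":0,"rz":0,"gripper":0.4},{"dx":0,"dy":0.137,"dz":0,"rx":0,"ry":0,"rz":0,"gripper":0.4},{"dx":0,"dy":0.137,"dz":0,"rx":0,"ry":0,"rz":0,"gripper":0.4},{"dx":0,"dy":0.137,"dz":0,"rx":0,"ry":0,"rz":0,"gripper":0.4},{"dx":0,"dy":0.137,"dz":0,"rx":0,"ry":0,"rz":0,"gripper":0.4}]' 25
```

```text
time: 17.23
tool_pos: [0.4436, 0.12, 0.0197]
tool_rot: [-1.57, 0.0, -1.57]
contact_force: [-0.9, -0.8, 6.4]
opening: 0.0449
```

```bash
python3 -m creep '[{"dx":0,"dy":-0.015,"dz":0,"rx":0,"ry":0,"rz":0,"gripper":0.4},{"dx":0,"dy":-0.05,"dz":0,"rx":0,"ry":0,"rz":0,"gripper":0.4},{"dx":0,"dy":-0.09,"dz":0,"rx":0,"ry":0,"rz":0,"gripper":0.4},{"dx":0.005,"dy":-0.125,"dz":0,"rx":0,"ry":0,"rz":0,"gripper":0.4},{"dx":0.03,"dy":-0.137,"dz":0.008,"rx":0,"ry":0,"rz":0,"gripper":0.4},{"dx":0.07,"dy":-0.137,"dz":0.018,"rx":0,"ry":0,"rz":0,"gripper":0.4},{"dx":0.115,"dy":-0.137,"dz":0.03,"rx":0,"ry":0,"rz":0,"gripper":0.4},{"dx":0.16,"dy":-0.137,"dz":0.042,"rx":0,"ry":0,"rz":0,"gripper":0.4},{"dx":0.205,"dy":-0.137,"dz":0.053,"rx":0,"ry":0,"rz":0,"gripper":0.4},{"dx":0.25,"dy":-0.137,"dz":0.065,"rx":0,"ry":0,"rz":0,"gripper":0.4},{"dx":0.295,"dy":-0.137,"dz":0.077,"rx":0,"ry":0,"rz":0,"gripper":0.4},{"dx":0.34,"dy":-0.137,"dz":0.088,"rx":0,"ry":0,"rz":0,"gripper":0.4},{"dx":0.385,"dy":-0.137,"dz":0.1,"rx":0,"ry":0,"rz":0,"gripper":0.4},{"dx":0.425,"dy":-0.137,"dz":0.11,"rx":0,"ry":0,"rz":0,"gripper":0.4},{"dx":0.45,"dy":-0.137,"dz":0.117,"rx":0,"ry":0,"rz":0,"gripper":0.4},{"dx":0.46,"dy":-0.137,"dz":0.119,"rx":0,"ry":0,"rz":0,"gripper":0.4},{"dx":0.46,"dy":-0.137,"dz":0.119,"rx":0,"ry":0,"rz":0,"gripper":0.4},{"dx":0.46,"dy":-0.137,"dz":0.119,"rx":0,"ry":0,"rz":0,"gripper":0.4}]'
python3 - <<'E'
from h import *
snap('scene','scene5.png')
p=cv2.imread('pics/scene5.png')[90:230,100:240];p=cv2.resize(p,None,fx=5,fy=5,interpolation=cv2.INTER_CUBIC)
def dr(P,col): cv2.polylines(p,[np.round((proj('scene',P)-[100,90]+.5)*5).astype(int)],False,col,1)
x,y,z=status.observe()['tool_pos']
dr(ring(x,y,z-.019,.023),(0,0,255));dr(ring(x,y,z-.005,.023),(0,0,255))
cv2.imwrite('pics/ov5.png',p)
E
```

```text
time: 19.48
tool_pos: [0.5625, -0.3388, 0.1562]
tool_rot: [-1.571, 0.001, -1.569]
contact_force: [-0.1, 0.1, -1.7]
opening: 0.0445
```

View pics/ov5.png

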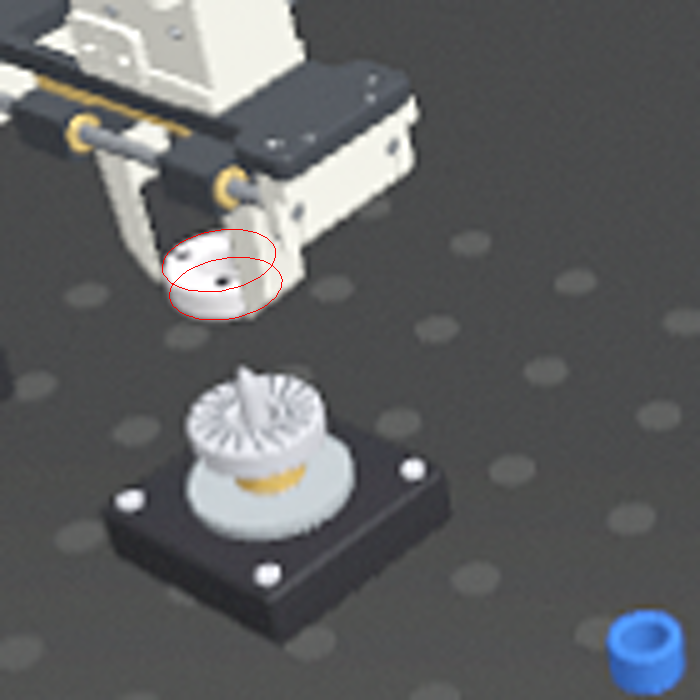

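```bash
python3 -m creep '[{"dx":0,"dy":0.01,"dz":0,"rx":0,"ry":0,"rz":0,"gripper":0.4},{"dx":0,"dy":0.022,"dz":0,"rx":0,"ry":0,"rz":0,"gripper":0.4},{"dx":0,"dy":0.034,"dz":0,"rx":0,"ry":0,"rz":0,"gripper":0.4},{"dx":0,"dy":0.046,"dz":0,"rx":0,"ry":0,"rz":0,"gripper":0.4},{"dx":0,"dy":0.056,"dz":0,"rx":0,"ry":0,"rz":0,"gripper":0.4},{"dx":0,"dy":0.063,"dz":0,"rx":0,"ry":0,"rz":0,"gripper":0.4},{"dx":0,"dy":0.0655,"dz":0,"rx":0,"ry":0,"rz":0,"gripper":0.4},{"dx":0,"dy":0.0655,"dz":0,"rx":0,"ry":0,"rz":0,"gripper":0.4}]'
```

```text
time: 20.52
tool_pos: [0.5627, -0.3401, 0.0908]
tool_rot: [-1.571, -0.0, -1.57]
contact_force: [-0.2, -0.3, -0.5]
opening: 0.0446
```

```bash
python3 -m creep '[{"dx":0,"dy":0.0005,"dz":0,"rx":0,"ry":0,"rz":0,"gripper":0.7},{"dx":0,"dy":0.0005,"dz":0,"rx":0,"ry":0,"rz":0,"gripper":0.7},{"dx":0,"dy":0.0005,"dz":0,"rx":0,"ry":0,"rz":0,"gripper":0.7},{"dx":0,"dy":0.0005,"dz":0,"rx":0,"ry":0,"rz":0,"gripper":0.7},{"dx":0,"dy":-0.02,"dz":0,"rx":0,"ry":0,"rz":0,"gripper":0.7},{"dx":0,"dy":-0.05,"dz":0,"rx":0,"ry":0,"rz":0,"gripper":0.7},{"dx":-0.015,"dy":-0.065,"dz":0.003,"rx":0,"ry":0,"rz":0,"gripper":0.65},{"dx":-0.05,"dy":-0.065,"dz":0.01,"rx":0,"ry":0,"rz":0,"gripper":0.65},{"dx":-0.095,"dy":-0.065,"dz":0.019,"rx":0,"ry":0,"rz":0,"gripper":0.65},{"dx":-0.14,"dy":-0.065,"dz":0.028,"rx":0,"ry":0,"rz":0,"gripper":0.65},{"dx":-0.185,"dy":-0.065,"dz":0.036,"rx":0,"ry":0,"rz":0,"gripper":0.65},{"dx":-0.23,"dy":-0.065,"dz":0.045,"rx":0,"ry":0,"rz":0,"gripper":0.65},{"dx":-0.275,"dy":-0.065,"dz":0.054,"rx":0,"ry":0,"rz":0,"gripper":0.65},{"dx":-0.315,"dy":-0.065,"dz":0.062,"rx":0,"ry":0,"rz":0,"gripper":0.65},{"dx":-0.339,"dy":-0.065,"dz":0.067,"rx":0,"ry":0,"rz":0,"gripper":0.65},{"dx":-0.346,"dy":-0.065,"dz":0.068,"rx":0,"ry":0,"rz":0,"gripper":0.65},{"dx":-0.346,"dy":-0.065,"dz":0.068,"rx":0,"ry":0,"rz":0,"gripper":0.65},{"dx":-0.346,"dy":-0.065,"dz":0.068,"rx":0,"ry":0,"rz":0,"gripper":0.65}]'
python3 - <<'E'
from h import *
snap('scene','scene6.png')
p=cv2.imread('pics/scene6.png')[140:230,100:240];p=cv2.resize(p,None,fx=5,fy=5,interpolation=cv2.INTER_CUBIC)
cv2.imwrite('pics/ov6.png',p)
E
```

```text
time: 22.78
tool_pos: [0.6301, 0.0051, 0.1556]
tool_rot: [-1.571, -0.0, -1.571]
contact_force: [-0.4, -0.7, 0.4]
opening: 0.0594
```

View pics/ov6.png

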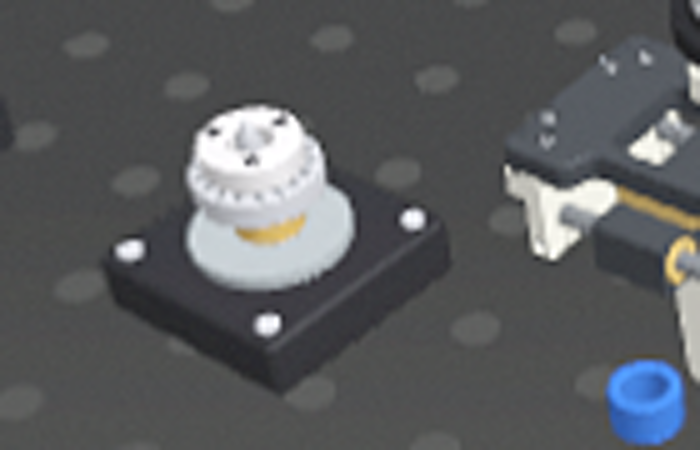

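The small burr sits level on the wide one, with its three screws up. Next the grey cap.

```bash
python3 -m creep '[{"dx":0,"dy":0.02,"dz":0,"rx":0,"ry":0,"rz":0,"gripper":0.65},{"dx":0,"dy":0.055,"dz":0,"rx":0,"ry":0,"rz":0,"gripper":0.65},{"dx":0,"dy":0.09,"dz":0,"rx":0,"ry":0,"rz":0,"gripper":0.65},{"dx":0,"dy":0.119,"dz":0,"rx":0,"ry":0,"rz":0,"gripper":0.65},{"dx":0,"dy":0.132,"dz":0,"rx":0,"ry":0,"rz":0,"gripper":0.65},{"dx":0,"dy":0.1345,"dz":0,"rx":0,"ry":0,"rz":0,"gripper":0.65},{"dx":0,"dy":0.1345,"dz":0,"rx":0,"ry":0,"rz":0,"gripper":0.65},{"dx":0,"dy":0.1345,"dz":0,"rx":0,"ry":0,"rz":0,"gripper":0.3},{"dx":0,"dy":0.1345,"dz":0,"rx":0,"ry":0,"rz":0,"gripper":0.3},{"dx":0,"dy":0.1345,"dz":0,"rx":0,"ry":0,"rz":0,"gripper":0.3},{"dx":0,"dy":0.1345,"dz":0,"rx":0,"ry":0,"rz":0,"gripper":0.3},{"dx":0,"dy":0.1345,"dz":0,"rx":0,"ry":0,"rz":0,"gripper":0.3}]' 20
```

```text
time: 24.32
tool_pos: [0.6305, 0.0061, 0.0217]
tool_rot: [-1.57, -0.0, -1.57]
contact_force: [-0.7, 0.1, 3.9]
opening: 0.0353
```

```bash
python3 -m creep '[{"dx":0,"dy":-0.015,"dz":0,"rx":0,"ry":0,"rz":0,"gripper":0.3},{"dx":0,"dy":-0.05,"dz":0,"rx":0,"ry":0,"rz":0,"gripper":0.3},{"dx":0,"dy":-0.09,"dz":0,"rx":0,"ry":0,"rz":0,"gripper":0.3},{"dx":0.005,"dy":-0.122,"dz":-0.001,"rx":0,"ry":0,"rz":0,"gripper":0.3},{"dx":0.03,"dy":-0.13,"dz":-0.006,"rx":0,"ry":0,"rz":0,"gripper":0.3},{"dx":0.07,"dy":-0.13,"dz":-0.014,"rx":0,"ry":0,"rz":0,"gripper":0.3},{"dx":0.115,"dy":-0.13,"dz":-0.023,"rx":0,"ry":0,"rz":0,"gripper":0.3},{"dx":0.16,"dy":-0.13,"dz":-0.032,"rx":0,"ry":0,"rz":0,"gripper":0.3},{"dx":0.205,"dy":-0.13,"dz":-0.041,"rx":0,"ry":0,"rz":0,"gripper":0.3},{"dx":0.25,"dy":-0.13,"dz":-0.05,"rx":0,"ry":0,"rz":0,"gripper":0.3},{"dx":0.29,"dy":-0.13,"dz":-0.057,"rx":0,"ry":0,"rz":0,"gripper":0.3},{"dx":0.322,"dy":-0.13,"dz":-0.063,"rx":0,"ry":0,"rz":0,"gripper":0.3},{"dx":0.34,"dy":-0.13,"dz":-0.067,"rx":0,"ry":0,"rz":0,"gripper":0.3},{"dx":0.346,"dy":-0.13,"dz":-0.068,"rx":0,"ry":0,"rz":0,"gripper":0.3},{"dx":0.346,"dy":-0.13,"dz":-0.068,"rx":0,"ry":0,"rz":0,"gripper":0.3},{"dx":0.346,"dy":-0.13,"dz":-0.068,"rx":0,"ry":0,"rz":0,"gripper":0.3}]'
python3 - <<'E'
from h import *
snap('scene','scene7.png')
p=cv2.imread('pics/scene7.png')[90:230,100:240];p=cv2.resize(p,None,fx=5,fy=5,interpolation=cv2.INTER_CUBIC)
def dr(P,col): cv2.polylines(p,[np.round((proj('scene',P)-[100,90]+.5)*5).astype(int)],False,col,1)
x,y,z=status.observe()['tool_pos']
dr(ring(x,y,z-.021,.0185),(0,0,255));dr(ring(x,y,z+.003,.0185),(0,0,255))
cv2.imwrite('pics/ov7.png',p)
E
```

```text
time: 26.32
tool_pos: [0.563, -0.3388, 0.1513]
tool_rot: [-1.571, 0.0, -1.569]
contact_force: [-0.5, -0.1, -0.0]
opening: 0.0354
```

View pics/ov7.png

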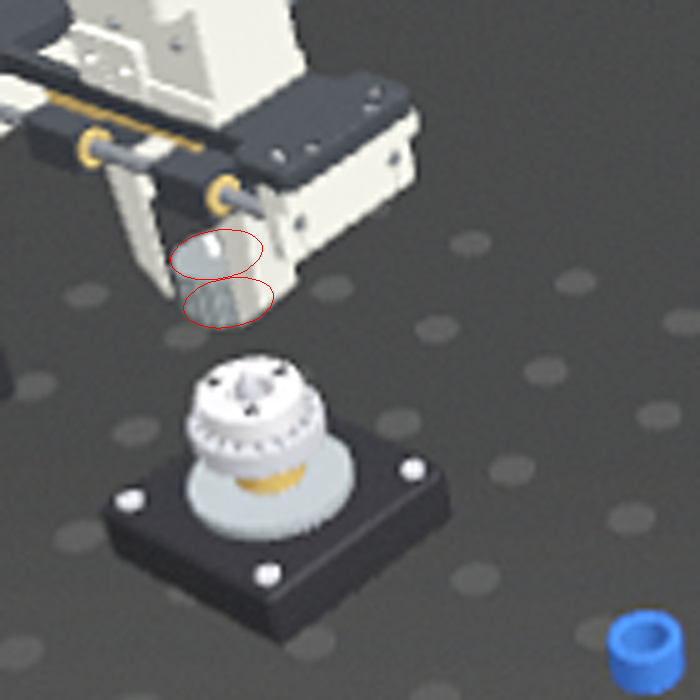

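The grey cap is held straight, matching the projection. Lowering.

```bash
python3 -m creep '[{"dx":0,"dy":0.008,"dz":0,"rx":0,"ry":0,"rz":0,"gripper":0.3},{"dx":0,"dy":0.018,"dz":0,"rx":0,"ry":0,"rz":0,"gripper":0.3},{"dx":0,"dy":0.028,"dz":0,"rx":0,"ry":0,"rz":0,"gripper":0.3},{"dx":0,"dy":0.037,"dz":0,"rx":0,"ry":0,"rz":0,"gripper":0.3},{"dx":0,"dy":0.043,"dz":0,"rx":0,"ry":0,"rz":0,"gripper":0.3},{"dx":0,"dy":0.0445,"dz":0,"rx":0,"ry":0,"rz":0,"gripper":0.3},{"dx":0,"dy":0.0445,"dz":0,"rx":0,"ry":0,"rz":0,"gripper":0.3}]'
```

```text
time: 27.25
tool_pos: [0.5627, -0.3401, 0.1069]
tool_rot: [-1.571, -0.0, -1.57]
contact_force: [-0.1, 0.0, -0.5]
opening: 0.0357
```

```bash
python3 -m creep '[{"dx":0,"dy":0.0005,"dz":0,"rx":0,"ry":0,"rz":0,"gripper":0.65},{"dx":0,"dy":0.0005,"dz":0,"rx":0,"ry":0,"rz":0,"gripper":0.65},{"dx":0,"dy":0.0005,"dz":0,"rx":0,"ry":0,"rz":0,"gripper":0.65},{"dx":0,"dy":0.0005,"dz":0,"rx":0,"ry":0,"rz":0,"gripper":0.65},{"dx":0,"dy":-0.02,"dz":0,"rx":0,"ry":0,"rz":0,"gripper":0.65},{"dx":0,"dy":-0.05,"dz":0,"rx":0,"ry":0,"rz":0,"gripper":0.65},{"dx":0,"dy":-0.08,"dz":0,"rx":0,"ry":0,"rz":0,"gripper":0.65},{"dx":-0.03,"dy":-0.09,"dz":0,"rx":0,"ry":0,"rz":0,"gripper":0.65},{"dx":-0.07,"dy":-0.09,"dz":0,"rx":0,"ry":0,"rz":0,"gripper":0.65},{"dx":-0.115,"dy":-0.09,"dz":0,"rx":0,"ry":0,"rz":0,"gripper":0.65},{"dx":-0.16,"dy":-0.09,"dz":0,"rx":0,"ry":0,"rz":0,"gripper":0.65},{"dx":-0.205,"dy":-0.09,"dz":0,"rx":0,"ry":0,"rz":0,"gripper":0.65},{"dx":-0.24,"dy":-0.09,"dz":0,"rx":0,"ry":0,"rz":0,"gripper":0.65},{"dx":-0.25,"dy":-0.09,"dz":0,"rx":0,"ry":0,"rz":0,"gripper":0.65},{"dx":-0.25,"dy":-0.09,"dz":0,"rx":0,"ry":0,"rz":0,"gripper":0.65}]'
python3 - <<'E'
from meas import *
ps,ds=snap('scene','scene8.png'); pt,dt=snap('top','top8.png')
p=cv2.imread('pics/scene8.png')[130:230,100:240];p=cv2.resize(p,None,fx=5,fy=5,interpolation=cv2.INTER_CUBIC)
cv2.imwrite('pics/ov8.png',p)
for n,d in(('scene',ds),('top',dt)):
    P=cloud(n,d); m=(P[...,2]>.1)&(P[...,2]<.118)&(np.hypot(P[...,0]-.563,P[...,1]+.34)<.03)
    q=P[m]
    if len(q)>5: print(n,len(q),circ(q,.0185),np.median(q[:,2]), np.linalg.lstsq(np.c_[q[:,:2],np.ones(len(q))],q[:,2],rcond=None)[0] )
E
```

```text
time: 29.12
tool_pos: [0.5621, -0.0893, 0.1965]
tool_rot: [-1.571, -0.0, -1.568]
contact_force: [0.3, -0.6, -0.8]
opening: 0.0593
scene 183 (array([ 0.56281304, -0.33960351]), 0.019854681566357613, array([ 0.5621159 , -0.33992103])) 0.10742780445552103 [-0.04983213 -0.07881198  0.10835505]
top 150 (array([ 0.56159937, -0.33905265]), 0.017490103840827942, array([ 0.56139979, -0.33918056])) 0.10802749894990865 [ 0.01739485 -0.07368758  0.0729134 ]
```

View pics/ov8.png

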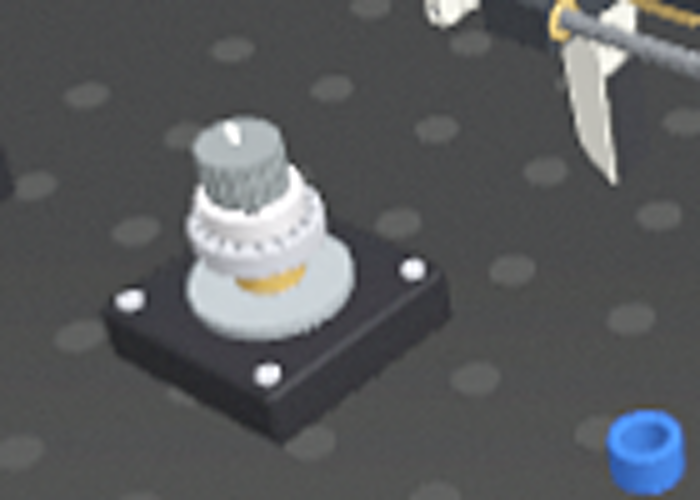

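View pics/scene8.png

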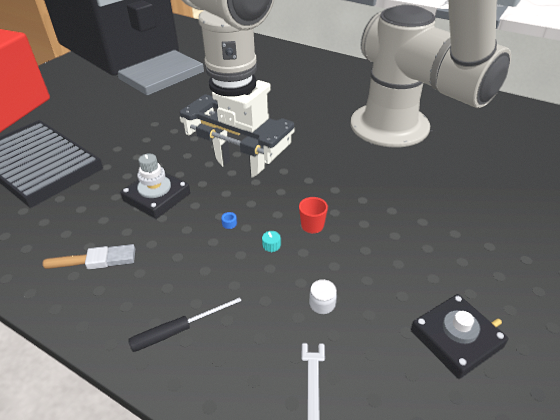

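```bash
python3 - <<'E'
from meas import *
for f,n in(('scene8','scene'),('top8','top')):
    P=cloud(n,np.load(f'pics/{f}_d.npy'))
    for nm,m in {'cap':(np.hypot(P[...,0]-.562,P[...,1]+.3395)<.014)&(P[...,2]>.1)&(P[...,2]<.116),'bench':(np.hypot(P[...,0]-.60,P[...,1]+.23)<.014),'tin':(np.hypot(P[...,0]-.633,P[...,1]-.1265)<.018),'turq':(np.hypot(P[...,0]-.557,P[...,1]+.0315)<.014)}.items():
        q=P[m]; A=np.c_[q[:,:2]-q[:,:2].mean(0),np.ones(len(q))]; s=np.linalg.lstsq(A,q[:,2],rcond=None)[0]; r=q[:,2]-A@s
        print(n,nm,len(q),s.round(4),'sd',r.std().round(4))
E
```

```text
scene cap 77 [ 0.0118 -0.0069  0.108 ] sd 0.001
scene bench 88 [ 0.0016 -0.0197 -0.0014] sd 0.0012
scene tin 259 [ 0.0038 -0.0062  0.0408] sd 0.001
scene turq 664 [0.9296 3.9608 0.2855] sd 0.1366
top cap 92 [-0.0007 -0.0411  0.1082] sd 0.0015
top bench 15 [-0.1603  0.0289  0.0006] sd 0.0011
top tin 135 [-0.009   0.0142  0.0423] sd 0.002
top turq 355 [ 0.3494 -1.2328  0.5304] sd 0.0064
```

The cap top is at 108 mm as expected, level within noise. Handing in.

```bash
python3 - <<'E'
from cell import robot,status
print(robot.hand_in()); print(status.observe()['time'])
E
```

```text
the job is handed in; nothing more can be done
None
the job is handed in; nothing more can be done
```

The coffee grinder is stacked on its drive in the right order: brass sleeve, wide toothed burr, smaller burr, grey cap. I handed it in at about 29 s; hand-in reports no verdict.

- **Stack:** After each part I took a picture, and each one showed the part flat on the one below, around the shaft.
- **Cap:** At the end its top measured 108 mm above the bench, as it should. Its centre was about 2 mm or less from the shaft axis I measured.
- **Level:** The side camera put the cap within 0.015 rad of level. The top camera gave about 0.04 rad, which I took to be depth noise; both are below the 0.12 limit. A first, cruder fit that also caught edge points gave about 0.08–0.09 rad.
- **Left alone:** The red cup, tin, pump, and the blue and turquoise look-alikes look unmoved in the last picture. I did not measure them again.
- **Robot:** The arm was clear of everything at the end. The highest contact force I read at the end of a move was about 6 N.

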